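# Draw the carrier plate home and clamp it with the ratchet handwheel

### The job

Draw the loose rubber-faced plate back along the bed of the clamping fixture until its near edge is flush against the stop. Then turn the three-armed handwheel clockwise to bring the clamp foot down on the plate and tighten it until the ratchet slips, giving it at least four clicks (16 clicks make a turn) but stopping within half a turn of slipping. Leave the plate clamped at the stop and do not shift the things lying around.

Things in the scene. Friction and masses are not known exactly. Their poses are not given: they have to be found in the camera images.
- fixture: Clamping fixture fixed to the worktop. Origin: centre of the underside of its aluminium bed; x runs along the bed (away from the robot at yaw 0), y left, z up. Bed 300 x 140 mm, sliding surface at z = 12 mm, slippery (friction about 0.12). Side rails guide the plate along x: inner faces at y = +-52.5 mm, tops at z = 20 mm. Sizes under stop_face and boss_top are in this frame.
- stop_face (a point): Middle of the far face of the stop, a dark bar across the near end of the bed; the face lies at x = -125 mm in the fixture's frame and looks along +x. Bar 25 x 140 mm, top at z = 24 mm, bolt heads to 27 mm.
- boss_top (a point): Top centre (z = 76 mm) of the steel boss, radius 16 mm, in which the clamp screw runs; at x = -85, y = -20 mm in the fixture's frame. The grey arm that holds it spans x -107 to -63, y -112 to +4, z 56 to 72 mm and stands on a grey column right of the bed, x -113 to -57, y -118 to -68 mm, bolt heads to z = 75 mm.
- plate: Loose carrier plate, aluminium with black rubber facing, 200 (x) x 100 (y) x 10 mm, about 0.5 kg. Origin: centre of its underside; axes as the fixture's within the rails' play (2.5 mm a side). Its top is 22 mm over the worktop. With its near edge on the stop its origin is at x = -25 mm in the fixture's frame; it starts 65 to 100 mm farther off. Facing friction 0.5 or more.
- screw: Clamp screw with a round rubber foot of 30 mm diameter. Origin: centre of the foot's underside, z up. It comes down 16 mm per clockwise turn of the spindle (seen from above); the foot does not rotate. It starts 8 to 18 mm above the plate's top, which is at 22 mm over the worktop. Self-locking. With no plate under it, it bottoms about 3.5 mm below that level.
- handwheel_center (a point): Centre of the black three-armed handwheel on the screw, on the axis at mid-height of the arms, 68 mm above the foot's underside; comes down with it. z up, x along one arm, the others at +-120 degrees. Hub radius 20 mm, 10 mm below to 16 mm above. Arms 13 mm thick, ending in 19 mm balls centred 56 mm from the axis. Runs down at about 0.24 N m, slips at 0.35 to 0.45 N m. Anticlockwise loosens.
- handwheel (a joint): Slip angle of the ratchet: rotation (rad) of the handwheel relative to its spindle, 0 at the start, growing clockwise seen from above. It stays near 0 while the spindle turns along and grows only while the ratchet slips; one click is 0.393 rad (16 to the turn).
- squeegee: Film squeegee with a thick blue grip, 44 x 94 x 16 mm, lying left of the fixture. Bystander. Origin: centre of its underside.
- brass_weight: Brass press weight, 33 mm diameter, 37 mm high, standing right of the fixture. Bystander. Origin: centre of its underside.
- tape_amber: Roll of amber tape lying flat, 66 mm diameter, 20 mm high. Bystander. Origin: centre of its underside.
- brayer: Hand roller with red roll and black handle, 66 x 151 x 28 mm. Bystander. Origin: centre of its underside.
- notepad: Note block, 66 x 91 x 12 mm. Bystander. Origin: centre of its underside.

How it is judged:
By the outcome, as a careful person would: the job done as asked, in the order asked, and still so for the second after the job is handed in, with the robot touching nothing.
It also fails if it takes over 64 s, if anything falls off the work surface, if the arm or the gripper's body presses on something with over 40 N, if the wrist force passes 120 N, or if a joint passes its speed limit or range.

### The arm

A 6-joint arm with a two-finger parallel gripper is mounted at the origin on a cart in front of the work surface, level with it; the furniture and walls round the work are solid. World frame = base frame: x ahead of the robot, y to its left, z up, the work surface at z = 0. Lengths are in mm, angles in rad, forces in N, time in s.
With the tool pointing down it reaches from about 350 to 975 mm from the base axis. Payload 7.1 kg.
Tool frame: the origin (TCP) lies between the finger pads; the fingertips stand 11 mm ahead of it and the grasp point (between the pads) lies 8 mm behind it; z points along the fingers, y is the line along which they close (so a half turn about z gives the same grasp; the last joint's range is limited). The gripper opens to 88 mm and grips with 3 to 60 N. Pads are 20 mm wide; open, the fingers measure 115 mm over their backs; the gripper's body (75 mm by 178 mm) begins 61 mm behind the grasp point.
Start: joints at [1.253, 0.423, 1.63, -0, 1.089, -0.019], TCP at [183.952, 597.299, 233.675] pointing down, gripper open.
Joint ranges: [-3, 3], [-0.9, 2.11], [0.09, 2.58], [-1.31, 4.45], [0.11, 2.69], [-2.54, 2.54]. Speed limits (rad/s): [2.39, 2.39, 3.01, 3.14, 3.14, 3.14].

### API

Orientations are given as a unit quaternion [x, y, z, w].
In Python, from cell import monitor, capture, calibration, workorder gives the robot as it stands.
- The arm moves only by the shell command python3 -m handwheel 'ROWS'. ROWS is JSON, a list of rows, each an object with "travel": the shift along the tool's x, y, z in units of 50 mm (1.0 is 50 mm), a list of three; "turn": the turn, a rotation vector about the tool's x, y, z in units of 8 degrees (1.0 is 8 degrees), a list of three; "gripper": the finger opening in mm, from 0 to 87.8. A call has 1 to 12 rows; each row shifts and turns the commanded pose from where the row before left it, along the tool's axes as they then stand; what a row does not reach is not made up. A row lasts 1/8 s, in which the tool goes at most 62.5 mm and 10.7 degrees, less where a joint would pass 70% of its speed; a pose out of reach is approached as far as the arm can. A call is refused whole if a number of a shift passes 1 or a number of a turn 1, either way. A call with a gripper value outside its range is refused whole. The fingers move at their own pace and stop on an object; the grip force is fixed at half the most. Time passes only in rows, so rows that do not move let the fingers close. It gives the time, the measured TCP pose, the force, the opening and the grip force at its end, in the units of the state.
- monitor.observe(): the state, without advancing time (a new reading comes with each control period).
- capture(name): name is "scene" or "top" or "wrist"; returns the picture (420x560x3 uint8, blue, green, red); there is no depth.
- calibration(name): a dict with "intrinsics" (3x3 intrinsics, pixels), "T" (4x4, takes a point from camera to world coordinates). Camera axes: x right, y up, looking along -z (the intrinsics and any distortion apply to the point x, -y, -z); pixel columns grow to the right and rows downward; lengths in mm; the calibration is good to about 2 mm. The wrist camera is an equidistant fisheye: a pixel r from the principal point sees the ray r / f radians off the axis. A picture is of the moment at which its call begins: read the wrist's pose just before it. calibration takes no time and is no camera call; for the wrist camera it gives the pose at the moment of the call.
- workorder.sign_off(): hands the job in; it is judged then, once.
The state is a dict: "clock": time; "joint_pos": joint angles; "joint_velocities": joint speeds; "joint_efforts": joint torques, N m; "tool_pos": TCP position; "eef_rot": TCP orientation; "force": force on the tool from outside, world axes, zero at the start; "moment": the same for the moment, N m; "gripper_width": finger opening in mm; "grip_force": force on a finger pad.
Only numpy, scipy, OpenCV 4.12 (cv2) and the standard library are available. Lean on these libraries where they do the work, as an engineer would, in place of code of your own. Each camera call takes 0.05 s, during which the arm holds its last target. There are 200 camera calls.

## Working session

There is one attempt and no reset: what is moved stays moved. The work goes in short steps, Python scripts to look and compute and a shell command to move; the robot and the scene stay as the last step left them, time stands still between calls to the robot, and variables do not carry over. Pictures are saved under pics/ and viewed, at most 10 in all, crops included, and the job is handed in when it is done.

```bash
mkdir -p pics; python3 - <<'E'
from cell import monitor,capture,calibration
import cv2,numpy as np
s=monitor.observe();print({k:np.round(v,3).tolist() for k,v in s.items()})
for n in("scene","top"):
    cv2.imwrite(f"pics/{n}1.png",capture(n));c=calibration(n);print(n,np.round(c["intrinsics"],1).tolist(),np.round(c["T"],3).tolist(),[k for k in c])
E
```

```text
{'clock': 0.0, 'joint_pos': [1.253, 0.424, 1.631, -0.0, 1.089, -0.019], 'joint_velocities': [0.0, 0.0, 0.001, 0.0, 0.001, 0.001], 'joint_efforts': [-0.002, -54.464, -27.366, 0.064, 0.023, -0.0], 'tool_pos': [183.804, 596.816, 232.924], 'eef_rot': [0.149, 0.989, -0.001, -0.0], 'force': [0.682, 0.414, 0.216], 'moment': [-0.036, -0.048, 0.02], 'grip_force': 0.0, 'gripper_width': 88.068}
scene [[460.2, 0.0, 278.5], [0.0, 460.2, 201.3], [0.0, 0.0, 1.0]] [[0.867, 0.375, -0.327, 145.951], [-0.498, 0.67, -0.551, -614.021], [0.013, 0.641, 0.767, 1008.749], [0.0, 0.0, 0.0, 1.0]] ['intrinsics', 'T']
top [[418.1, 0.0, 277.4], [0.0, 418.1, 215.0], [0.0, 0.0, 1.0]] [[-0.016, 0.98, -0.2, 320.303], [-1.0, -0.016, 0.003, 71.396], [0.0, 0.2, 0.98, 1317.708], [0.0, 0.0, 0.0, 1.0]] ['intrinsics', 'T']
```

View pics/top1.png

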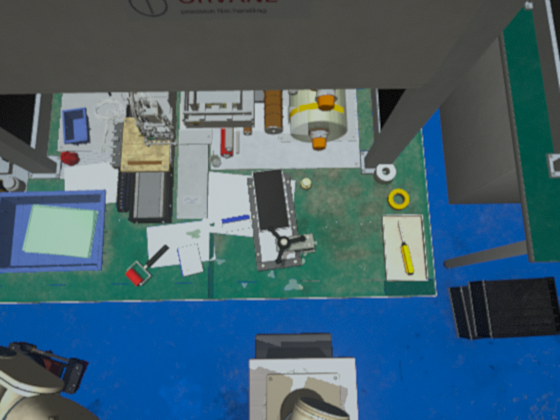

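View pics/scene1.png

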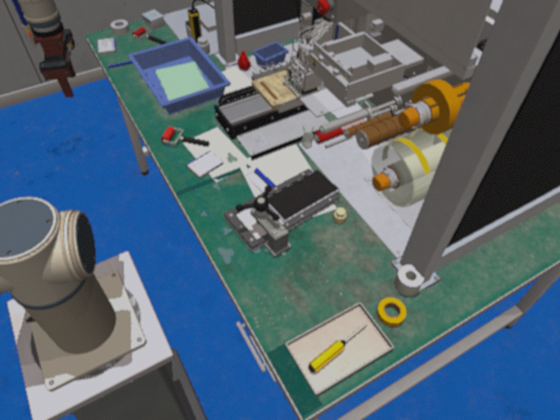

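```bash
cat > h.py <<'E'
import numpy as np,cv2
from cell import calibration
def ray(c,u,v,fish=False):
    K=np.array(c["intrinsics"]);T=np.array(c["T"])
    a=np.array([(u-K[0,2])/K[0,0],(v-K[1,2])/K[1,1]])
    if fish:
        t=np.linalg.norm(a);d=np.r_[a/t*np.sin(t),np.cos(t)]
    else: d=np.r_[a,1]
    return T[:3,3],T[:3,:3]@(d*[1,-1,-1])
def onz(c,u,v,z,fish=False):
    o,d=ray(c,u,v,fish);return o+d*(z-o[2])/d[2]
def proj(c,P,fish=False):
    K=np.array(c["intrinsics"]);T=np.array(c["T"])
    p=(np.atleast_2d(P)-T[:3,3])@T[:3,:3]*[1,-1,-1]
    if fish:
        r=np.linalg.norm(p[:,:2],axis=1,keepdims=True);a=p[:,:2]/r*np.arctan2(r,p[:,2:])
    else:a=p[:,:2]/p[:,2:]
    return a*[K[0,0],K[1,1]]+K[:2,2]
E
python3 - <<'E'
import cv2,numpy as np
from h import *
a=cv2.imread("pics/top1.png")[155:280,220:330];b=cv2.imread("pics/scene1.png")[160:260,210:360]
a=cv2.resize(a,None,fx=4.6,fy=4.6,interpolation=2);b=cv2.resize(b,None,fx=2.9,fy=2.9,interpolation=2)
cv2.imwrite("pics/top1c.png",a)
c=calibration("top")
for u,v in((250,173),(295,170),(257,268),(300,264),(283,242)):print(u,v,onz(c,u,v,20).round())
E
```

```text
250 173 [726. 153.  20.]
295 170 [734.   7.  20.]
257 268 [420. 133.  20.]
300 264 [430.  -0.  20.]
283 242 [499.  51.  20.]
```

View pics/top1c.png

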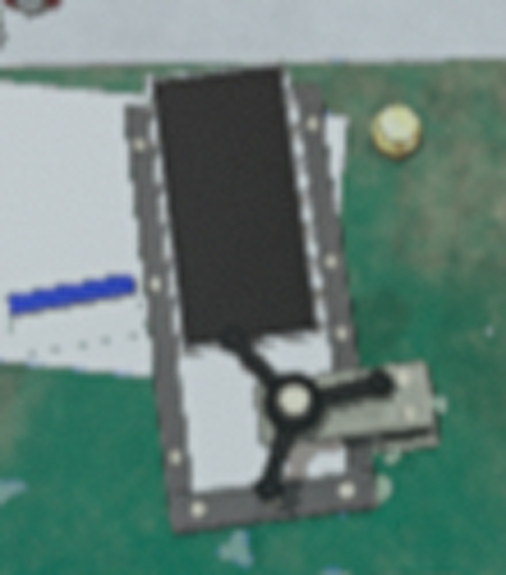

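```bash
python3 -m handwheel '[{"travel":[-0.94,-0.71,-0.21],"turn":[0,0,0],"gripper":50},{"travel":[-0.94,-0.71,-0.21],"turn":[0,0,0],"gripper":50},{"travel":[-0.94,-0.71,-0.21],"turn":[0,0,0],"gripper":50},{"travel":[-0.94,-0.71,-0.21],"turn":[0,0,0],"gripper":50},{"travel":[-0.94,-0.71,-0.21],"turn":[0,0,0],"gripper":50},{"travel":[-0.94,-0.71,-0.21],"turn":[0,0,0],"gripper":50},{"travel":[-0.94,-0.71,-0.21],"turn":[0,0,0],"gripper":50},{"travel":[-0.94,-0.71,-0.21],"turn":[0,0,0],"gripper":50},{"travel":[-0.94,-0.71,-0.21],"turn":[0,0,0],"gripper":50},{"travel":[-0.94,-0.71,-0.21],"turn":[0,0,0],"gripper":50},{"travel":[-0.94,-0.71,-0.21],"turn":[0,0,0],"gripper":50},{"travel":[0,0,0],"turn":[0,0,0],"gripper":50}]'
python3 - <<'E'
from cell import monitor,capture,calibration
import cv2,numpy as np,json
c=calibration("wrist");im=capture("wrist")
json.dump({k:np.array(v).tolist() for k,v in c.items()},open("w1.json","w"))
cv2.imwrite("pics/w1.png",im);print({k:np.round(v,3).tolist() for k,v in c.items()})
E
```

```text
clock: 1.6
tool_pos: [565.0, 68.9, 349.4]
eef_rot: [0.151, 0.989, -0.0, 0.001]
force: [0.5, 0.5, -0.1]
gripper_width: 49.9
grip_force: 0.0
{'intrinsics': [[325.192, 0.0, 279.266], [0.0, 325.192, 210.365], [0.0, 0.0, 1.0]], 'T': [[0.299, -0.915, -0.271, 491.181], [0.954, 0.286, 0.085, 90.93], [-0.0, -0.284, 0.959, 500.703], [0.0, 0.0, 0.0, 1.0]]}
```

View pics/w1.png

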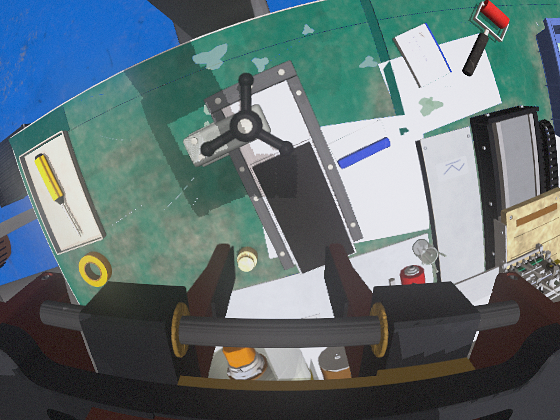

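```bash
python3 - <<'E'
import cv2
a=cv2.imread("pics/w1.png")[55:280,180:365]
cv2.imwrite("pics/w1c.png",cv2.resize(a,None,fx=2.6,fy=2.6,interpolation=2))
E
```

```text
(no output)
```

View pics/w1c.png

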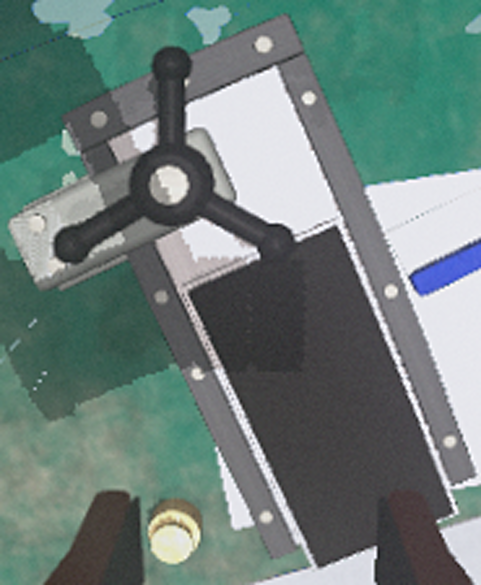

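```bash
cat > fit.py <<'E'
import json
from h import *
from scipy.optimize import least_squares as LS
c=json.load(open("w1.json"))
q=lambda u,v:(u/2.6+180,v/2.6+55)
R=lambda t:np.array([[np.cos(t),-np.sin(t),0],[np.sin(t),np.cos(t),0],[0,0,1]])
pts=[((288,14),(-150,70,24)),((65,120),(-150,-70,24)),((302,50),(-125,70,24)),((280,68),(-125,52.5,22)),((475,475),(150,70,20)),((272,558),(150,-70,20))]
uv=np.array([q(*p[0]) for p in pts]);P=np.array([p[1] for p in pts],float)
f=lambda x:(proj(c,P@R(x[2]).T+[x[0],x[1],0],True)-uv).ravel()
s=LS(f,[570,70,.05]);print("fixture",s.x.round(3),f(s.x).reshape(-1,2).round(1).tolist())
X=s.x;F=lambda p:R(X[2]).T@(np.array(p)-[X[0],X[1],0]);W=lambda p:R(X[2])@np.array(p)+[X[0],X[1],0]
for u,v in((338,222),(186,290),(455,514),(315,567)):print("plate corner",F(onz(c,*q(u,v),22,True)).round(1))
print("boss world",W((-85,-20,76)).round(1))
B=np.array([q(*p) for p in((173,64),(72,245),(276,240))])
def g(x):
    a=x[1]+np.radians([0,120,240]);C=W((-85,-20,x[0]))
    return (proj(c,C+56*np.c_[np.cos(a),np.sin(a),0*a],True)-B).ravel()
for a0 in(1.9,2.9,4):
    t=LS(g,[100,a0]);
    print("wheel z, arm angle deg",t.x[0].round(1),np.degrees(t.x[1]).round(1),t.cost.round(1),g(t.x).round(1))
E
python3 fit.py
```

```text
fixture [5.72646e+02 7.88160e+01 1.12000e-01] [[-0.0, -0.4], [-1.9, -1.3], [1.6, 1.0], [-1.1, -1.1], [1.2, 1.0], [0.3, 1.3]]
plate corner [-29.8  48.3  22. ]
plate corner [-28.8 -46.5  22. ]
plate corner [166.3  48.1  22. ]
plate corner [163.7 -46.7  22. ]
boss world [490.4  49.5  76. ]
wheel z, arm angle deg 102.8 162.6 2.9 [-0.3  1.4  0.6  0.7  0.3  1.7]
wheel z, arm angle deg 102.8 162.6 2.9 [-0.3  1.4  0.6  0.7  0.3  1.7]
wheel z, arm angle deg 102.8 162.6 2.9 [-0.3  1.4  0.6  0.7  0.3  1.7]
```

```bash
python3 -m handwheel '[{"travel":[0,0,0.9],"turn":[0,0,-0.99],"gripper":40},{"travel":[0,0,0.9],"turn":[0,0,-0.99],"gripper":40},{"travel":[0,0,0.9],"turn":[0,0,-0.99],"gripper":40},{"travel":[-0.67,0.045,0.7],"turn":[0,0,0],"gripper":40},{"travel":[-0.67,0.045,0.7],"turn":[0,0,0],"gripper":40},{"travel":[-0.67,0.045,0.7],"turn":[0,0,0],"gripper":40},{"travel":[-0.67,0.045,0.7],"turn":[0,0,0],"gripper":40},{"travel":[0,0,0],"turn":[0,0,0],"gripper":40},{"travel":[0,0,0],"turn":[0,0,0],"gripper":40}]'
python3 - <<'E'
from cell import capture,calibration
import cv2,numpy as np,json
c=calibration("wrist");im=capture("wrist")
json.dump({k:np.array(v).tolist() for k,v in c.items()},open("w2.json","w"))
cv2.imwrite("pics/w2.png",im)
E
```

```text
clock: 2.78
tool_pos: [693.9, 97.3, 74.4]
eef_rot: [-0.058, 0.998, 0.0, -0.001]
force: [0.8, 0.8, -0.5]
gripper_width: 40.4
grip_force: 0.0
```

View pics/w2.png

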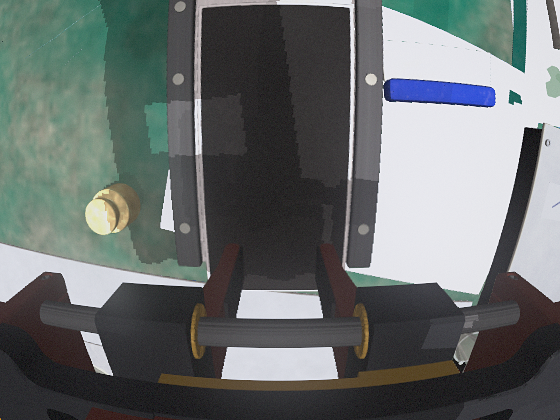

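```bash
python3 -m handwheel '[{"travel":[0,0,0.4],"turn":[0,0,0],"gripper":40},{"travel":[0,-0.05,0.36],"turn":[0,0,0],"gripper":40},{"travel":[0,0,0.05],"turn":[0,0,0],"gripper":40},{"travel":[0,0,0.02],"turn":[0,0,0],"gripper":40},{"travel":[0,0,0],"turn":[0,0,0],"gripper":40}]'
python3 - <<'E'
from fit import *
c2=json.load(open("w2.json"))
for u,v in((203,7),(348,7),(208,290),(352,290)):print("plate c",F(onz(c2,u,v,22,True)).round(1))
for u,v in((194,7),(357,7),(204,266),(346,266)):print("rail in",F(onz(c2,u,v,20,True)).round(1))
E
```

```text
clock: 3.45
tool_pos: [696.1, 93.6, 33.4]
eef_rot: [-0.058, 0.998, 0.0, 0.001]
force: [-1.1, 0.1, 8.9]
gripper_width: 40.0
grip_force: 4.3
fixture [5.72646e+02 7.88160e+01 1.12000e-01] [[-0.0, -0.4], [-1.9, -1.3], [1.6, 1.0], [-1.1, -1.1], [1.2, 1.0], [0.3, 1.3]]
plate corner [-29.8  48.3  22. ]
plate corner [-28.8 -46.5  22. ]
plate corner [166.3  48.1  22. ]
plate corner [163.7 -46.7  22. ]
boss world [490.4  49.5  76. ]
wheel z, arm angle deg 102.8 162.6 2.9 [-0.3  1.4  0.6  0.7  0.3  1.7]
wheel z, arm angle deg 102.8 162.6 2.9 [-0.3  1.4  0.6  0.7  0.3  1.7]
wheel z, arm angle deg 102.8 162.6 2.9 [-0.3  1.4  0.6  0.7  0.3  1.7]
plate c [-29.  -45.7  22. ]
plate c [-29.   46.2  22. ]
plate c [166.3 -48.4  22. ]
plate c [165.7  57.1  22. ]
rail in [-30.3 -52.2  20. ]
rail in [-30.3  52.5  20. ]
rail in [147.6 -50.2  20. ]
rail in [146.8  51.2  20. ]
```

```bash
python3 -m handwheel '[{"travel":[0,0,0.02],"turn":[0,0,0],"gripper":40},{"travel":[0.1,0,0],"turn":[0,0,0],"gripper":40},{"travel":[0.2,0,0],"turn":[0,0,0],"gripper":40},{"travel":[0.2,0,0],"turn":[0,0,0],"gripper":40},{"travel":[0.2,0,0],"turn":[0,0,0],"gripper":40},{"travel":[0.1,0,0],"turn":[0,0,0],"gripper":40},{"travel":[0,0,0],"turn":[0,0,0],"gripper":40}]'
python3 - <<'E'
from cell import capture,calibration
import cv2,numpy as np,json
c=calibration("wrist");im=capture("wrist")
json.dump({k:np.array(v).tolist() for k,v in c.items()},open("w3.json","w"))
cv2.imwrite("pics/w3.png",im)
E
```

```text
clock: 4.32
tool_pos: [657.0, 89.1, 33.3]
eef_rot: [-0.058, 0.998, 0.0, 0.002]
force: [-1.4, 0.8, 14.2]
gripper_width: 39.8
grip_force: 7.1
```

View pics/w3.png

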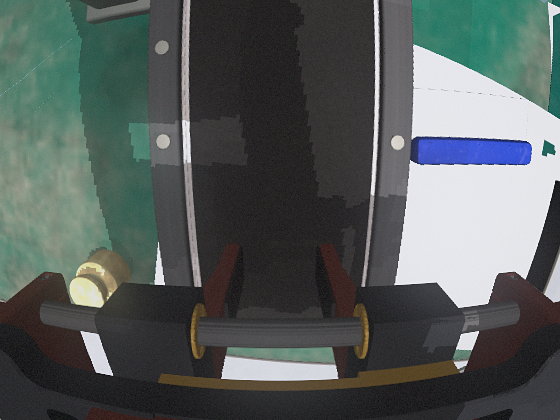

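```bash
python3 - <<'E' | tail -2
from fit import *
c=json.load(open("w3.json"))
print(proj(c,[W((x,0,22)) for x in(127,167,150)],True).round(), proj(c,[W((x,0,12)) for x in(150,)],True).round())
im=cv2.imread("pics/w3.png");print([int(x) for x in im[340:376,275].sum(1)//3])
E
```

```text
[280. 351.]] [[280. 341.]]
[87, 81, 81, 81, 80, 77, 78, 63, 109, 121, 123, 123, 121, 121, 121, 116, 119, 118, 128, 132, 121, 152, 223, 219, 217, 218, 220, 220, 218, 218, 219, 220, 220, 219, 218, 219]
```

```bash
python3 -m handwheel '[{"travel":[0.1,0,0],"turn":[0,0,0],"gripper":40},{"travel":[0.2,0,0],"turn":[0,0,0],"gripper":40},{"travel":[0.2,0,0],"turn":[0,0,0],"gripper":40},{"travel":[0.2,0,0],"turn":[0,0,0],"gripper":40},{"travel":[0.2,0,0],"turn":[0,0,0],"gripper":40},{"travel":[0.06,0,0],"turn":[0,0,0],"gripper":40},{"travel":[0,0,0],"turn":[0,0,0],"gripper":40}]'; python3 -m handwheel '[{"travel":[0.04,0,0],"turn":[0,0,0],"gripper":40},{"travel":[0.04,0,0],"turn":[0,0,0],"gripper":40},{"travel":[0,0,0],"turn":[0,0,0],"gripper":40}]'
```

```text
clock: 5.25
tool_pos: [609.6, 83.6, 33.3]
eef_rot: [-0.058, 0.998, 0.0, 0.002]
force: [-0.7, 0.4, 14.9]
gripper_width: 39.7
grip_force: 7.6
clock: 5.62
tool_pos: [606.2, 83.2, 33.3]
eef_rot: [-0.058, 0.998, 0.0, 0.002]
force: [0.5, 0.4, 14.5]
gripper_width: 39.7
grip_force: 6.9
```

```bash
for i in 1; do python3 -m handwheel '[{"travel":[0.04,0,0],"turn":[0,0,0],"gripper":40},{"travel":[0,0,0],"turn":[0,0,0],"gripper":40}]'; python3 -m handwheel '[{"travel":[0.04,0,0],"turn":[0,0,0],"gripper":40},{"travel":[0,0,0],"turn":[0,0,0],"gripper":40}]';  python3 -m handwheel '[{"travel":[0.04,0,0],"turn":[0,0,0],"gripper":40},{"travel":[0,0,0],"turn":[0,0,0],"gripper":40}]'; done | grep -v eef
```

```text
clock: 5.88
tool_pos: [604.4, 83.0, 33.3]
force: [0.9, 0.1, 13.9]
gripper_width: 39.6
grip_force: 6.8
clock: 6.12
tool_pos: [602.4, 82.7, 33.3]
force: [1.7, 0.5, 13.2]
gripper_width: 40.1
grip_force: 6.9
clock: 6.38
tool_pos: [600.5, 82.5, 33.3]
force: [1.1, 0.0, 13.0]
gripper_width: 39.9
grip_force: 6.7
```

```bash
(python3 -m handwheel '[{"travel":[0.04,0,0.01],"turn":[0,0,0],"gripper":40},{"travel":[0,0,0],"turn":[0,0,0],"gripper":40}]'; python3 -m handwheel '[{"travel":[0.04,0,0],"turn":[0,0,0],"gripper":40},{"travel":[0,0,0],"turn":[0,0,0],"gripper":40}]';  python3 -m handwheel '[{"travel":[0.04,0,0],"turn":[0,0,0],"gripper":40},{"travel":[0,0,0],"turn":[0,0,0],"gripper":40}]') | grep -v eef
```

```text
clock: 6.62
tool_pos: [600.3, 82.4, 33.3]
force: [5.3, 0.3, 12.6]
gripper_width: 39.7
grip_force: 6.2
clock: 6.88
tool_pos: [598.9, 82.3, 33.4]
force: [7.6, 0.4, 10.5]
gripper_width: 40.0
grip_force: 5.3
clock: 7.12
tool_pos: [597.0, 82.1, 33.3]
force: [7.2, 1.5, 9.9]
gripper_width: 39.7
grip_force: 5.2
```

```bash
python3 -m handwheel '[{"travel":[0,0,-0.1],"turn":[0,0,0],"gripper":40},{"travel":[0,0,-0.6],"turn":[0,0,0],"gripper":50},{"travel":[0,0,-0.9],"turn":[0,0,0],"gripper":56},{"travel":[0,0,-0.9],"turn":[0,0,0],"gripper":56},{"travel":[0,0,-0.9],"turn":[0,0,0],"gripper":56},{"travel":[0,0,0],"turn":[0,0,0],"gripper":56}]'
python3 - <<'E'
from cell import capture,calibration
import cv2,numpy as np,json
c=calibration("wrist");im=capture("wrist")
json.dump({k:np.array(v).tolist() for k,v in c.items()},open("w4.json","w"))
cv2.imwrite("pics/w4.png",im)
cv2.imwrite("pics/w4c.png",cv2.resize(im[0:200,130:400],None,fx=2.9,fy=2.9,interpolation=2))
E
```

```text
clock: 7.88
tool_pos: [593.4, 81.8, 204.1]
eef_rot: [-0.058, 0.998, 0.0, 0.002]
force: [-0.2, -0.8, -0.4]
gripper_width: 55.9
grip_force: 0.0
```

View pics/w4c.png

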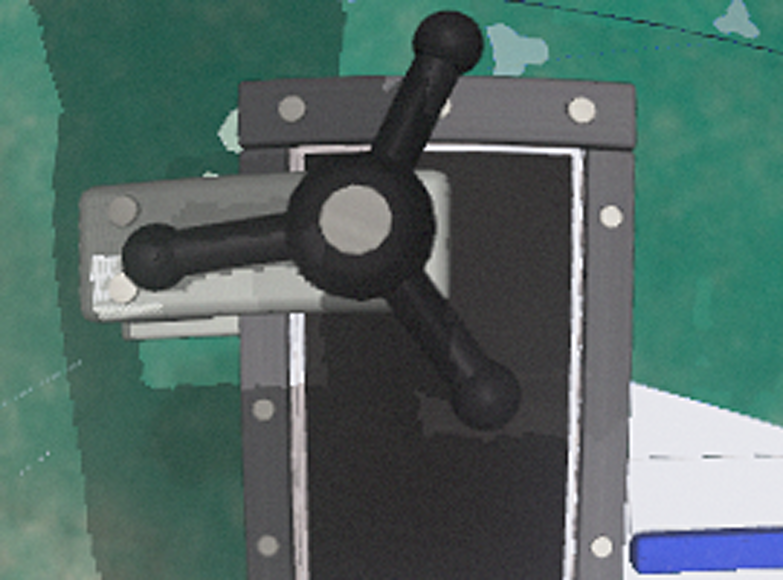

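```bash
cat > fit2.py <<'E'
import json
from h import *
from scipy.optimize import least_squares as LS
R=lambda t:np.array([[np.cos(t),-np.sin(t),0],[np.sin(t),np.cos(t),0],[0,0,1]])
def wheel(c,balls,hub,x0):
    B=np.array(list(balls)+[hub])
    def g(x):
        a=x[3]+np.radians([0,120,240]);C=x[:3]
        return (proj(c,np.r_[C+56*np.c_[np.cos(a),np.sin(a),0*a],[C+[0,0,16]]],True)-B).ravel()
    t=LS(g,x0);return t.x,g(t.x)
if __name__=="__main__":
    c=json.load(open("w4.json"));q=lambda u,v:(u/2.9+130,v/2.9)
    pts=[((240,82),(-150,-70,24)),((634,80),(-150,70,24)),((240,149),(-125,-70,24)),((634,147),(-125,70,24))]
    uv=np.array([q(*p[0]) for p in pts]);P=np.array([p[1] for p in pts],float)
    f=lambda x:(proj(c,P@R(x[2]).T+[x[0],x[1],0],True)-uv).ravel()
    s=LS(f,[570,70,.1]);X=s.x;print("fixture",X.round(3),f(X).round(1),"boss",(R(X[2])@[-85,-20,76]+[X[0],X[1],0]).round(1))
    w,r=wheel(c,[q(449,44),q(157,257),q(487,393)],q(355,220),[490,50,100,2.8]);print("wheel",w.round(2),np.degrees(w[3]),r.round(1))
    c1=json.load(open("w1.json"));q1=lambda u,v:(u/2.6+180,v/2.6+55)
    w,r=wheel(c1,[q1(173,64),q1(72,245),q1(276,240)],q1(172,182),[490,50,100,2.8]);print("wheel",w.round(2),np.degrees(w[3]),r.round(1))
E
python3 fit2.py
```

```text
fixture [5.71242e+02 8.03420e+01 1.22000e-01] [-1.   0.1  0.8  0.1 -1.1 -0.1  1.3 -0.1] boss [489.3  50.1  76. ]
wheel [488.91  49.45 102.39   2.84] 162.6583223404734 [-0.4 -0.1  0.1  0.1 -0.3  0.4  0.6 -0.4]
wheel [488.76  50.22 103.75   2.84] 162.65110147779563 [-0.2 -0.1  0.6 -0.6  0.5  0.3 -0.8  0.4]
```

```bash
python3 -m handwheel '[{"travel":[0.716,-0.131,0],"turn":[0,0,0],"gripper":56},{"travel":[0.716,-0.131,0],"turn":[0,0,0],"gripper":56},{"travel":[0.716,-0.131,0],"turn":[0,0,0],"gripper":56},{"travel":[0,0,0],"turn":[0,0,-1],"gripper":56},{"travel":[0,0,0],"turn":[0,0,-1],"gripper":56},{"travel":[0,0,0],"turn":[0,0,-1],"gripper":56},{"travel":[0,0,0],"turn":[0,0,-1],"gripper":56},{"travel":[0,0,0.5],"turn":[0,0,-1],"gripper":56},{"travel":[0,0,0],"turn":[0,0,0],"gripper":56},{"travel":[0,0,0],"turn":[0,0,0],"gripper":56}]'
cat > st.py <<'E'
from cell import monitor
import numpy as np
s=monitor.observe();t=np.array(s["tool_pos"]);q=s["eef_rot"];yaw=2*np.arctan2(q[1],q[0])
print("joint",np.round(s["joint_pos"],3),"tcp",t.round(1),"yaw",np.degrees(yaw).round(1)%360,"F",np.round(s["force"],1),"M",np.round(s["moment"],2),"w",round(s["gripper_width"],1),round(s["grip_force"],1),"clk",round(s["clock"],2))
d=np.array([488.9,49.8])-t[:2];print("tool dx,dy to hub",np.dot(d,[np.cos(yaw),np.sin(yaw)]).round(2),np.dot(d,[np.sin(yaw),-np.cos(yaw)]).round(2))
E
python3 st.py
```

```text
clock: 9.18
tool_pos: [487.1, 49.8, 175.5]
eef_rot: [-0.395, 0.919, 0.0, -0.001]
force: [0.0, -0.8, -0.0]
gripper_width: 56.3
grip_force: 0.0
joint [ 0.078  0.311  1.968 -0.     0.865 -2.304] tcp [487.1  49.8 175.5] yaw 226.5 F [ 0.  -0.8 -0. ] M [0.1  0.02 0.01] w 56.3 0.0 clk 9.18
tool dx,dy to hub -1.26 -1.34
```

```bash
python3 -m handwheel '[{"travel":[-0.025,-0.027,0.3],"turn":[0,0,0],"gripper":56},{"travel":[0,0,0.5],"turn":[0,0,0],"gripper":56},{"travel":[0,0,0.2],"turn":[0,0,0],"gripper":56},{"travel":[0,0,0.06],"turn":[0,0,0],"gripper":56},{"travel":[0,0,0],"turn":[0,0,0],"gripper":56}]'; python3 st.py
```

```text
clock: 9.8
tool_pos: [489.8, 49.9, 123.4]
eef_rot: [-0.396, 0.918, -0.0, 0.0]
force: [-0.6, -0.2, 0.0]
gripper_width: 56.2
grip_force: 0.0
joint [ 0.077  0.401  1.994 -0.     0.746 -2.307] tcp [489.8  49.9 123.4] yaw 226.6 F [-0.6 -0.2  0. ] M [0.08 0.03 0.03] w 56.2 0.0 clk 9.8
tool dx,dy to hub 0.71 0.6
```

Close on the hub.

```bash
python3 -m handwheel '[{"travel":[0,0,0.02],"turn":[0,0,0],"gripper":30},{"travel":[0,0,0],"turn":[0,0,0],"gripper":30},{"travel":[0,0,0],"turn":[0,0,0],"gripper":30},{"travel":[0,0,0],"turn":[0,0,0],"gripper":30}]'; python3 st.py
```

```text
clock: 10.3
tool_pos: [488.9, 50.5, 122.3]
eef_rot: [-0.396, 0.918, 0.001, -0.0]
force: [-2.3, 5.2, 0.8]
gripper_width: 33.7
grip_force: 24.9
joint [ 7.800e-02  4.030e-01  1.996e+00  2.000e-03  7.440e-01 -2.307e+00] tcp [488.9  50.5 122.3] yaw 226.6 F [-2.3  5.2  0.8] M [ 0.82  0.46 -0.07] w 33.7 24.9 clk 10.3
tool dx,dy to hub 0.54 -0.47
```

```bash
python3 -m handwheel '[{"travel":[0,0,0.007],"turn":[0,0,0.6],"gripper":30},{"travel":[0,0,0.007],"turn":[0,0,1],"gripper":30},{"travel":[0,0,0.007],"turn":[0,0,1],"gripper":30},{"travel":[0,0,0],"turn":[0,0,0],"gripper":30}]'; python3 st.py
python3 - <<'E'
from cell import capture,calibration
import cv2,numpy as np,json
c=calibration("wrist");im=capture("wrist")
json.dump({k:np.array(v).tolist() for k,v in c.items()},open("w5.json","w"))
cv2.imwrite("pics/w5.png",im)
E
```

```text
clock: 10.8
tool_pos: [489.1, 50.4, 121.3]
eef_rot: [-0.224, 0.975, 0.0, -0.0]
force: [-3.0, 3.6, 2.3]
gripper_width: 33.7
grip_force: 25.5
joint [ 7.800e-02  4.050e-01  1.996e+00  1.000e-03  7.420e-01 -1.946e+00] tcp [489.1  50.4 121.3] yaw 205.9 F [-3.   3.6  2.3] M [ 0.9   0.53 -0.1 ] w 33.7 25.5 clk 10.8
tool dx,dy to hub 0.45 -0.41
```

View pics/w5.png

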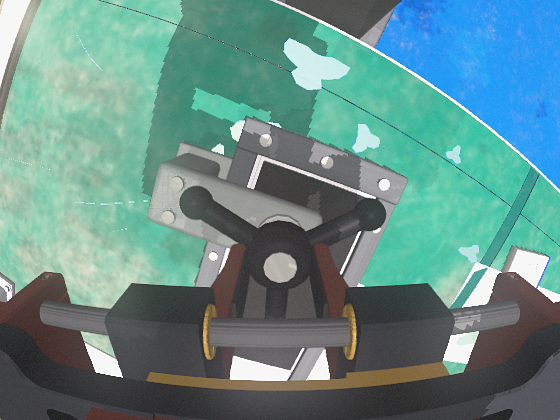

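```bash
cat > ang.py <<'E'
import sys,json
from fit2 import *
# usage: file z u v [u v ...]
c=json.load(open(sys.argv[1]));z=float(sys.argv[2]);p=list(map(float,sys.argv[3:]))
for u,v in zip(p[::2],p[1::2]):
    d=onz(c,u,v,z,True)[:2]-[488.9,49.8];print(np.linalg.norm(d).round(1),np.degrees(np.arctan2(d[1],d[0])).round(1))
E
python3 ang.py w5.json 102.5 198 203 371 214
```

```text
55.7 -98.5
56.5 142.2
```

```bash
python3 -m handwheel '[{"travel":[0,0,0.007],"turn":[0,0,1],"gripper":30},{"travel":[0,0,0.007],"turn":[0,0,1],"gripper":30},{"travel":[0,0,0.007],"turn":[0,0,1],"gripper":30},{"travel":[0,0,0.007],"turn":[0,0,1],"gripper":30},{"travel":[0,0,0.007],"turn":[0,0,1],"gripper":30},{"travel":[0,0,0.007],"turn":[0,0,1],"gripper":30},{"travel":[0,0,0.007],"turn":[0,0,1],"gripper":30},{"travel":[0,0,0.007],"turn":[0,0,1],"gripper":30},{"travel":[0,0,0.007],"turn":[0,0,1],"gripper":30},{"travel":[0,0,0.007],"turn":[0,0,1],"gripper":30},{"travel":[0,0,0.007],"turn":[0,0,1],"gripper":30},{"travel":[0,0,0.007],"turn":[0,0,1],"gripper":30}]'; python3 st.py
```

```text
clock: 12.35
tool_pos: [488.8, 49.6, 117.0]
eef_rot: [0.575, 0.818, -0.001, -0.0]
force: [-4.3, 0.5, 4.3]
gripper_width: 33.4
grip_force: 25.9
joint [ 7.700e-02  4.120e-01  1.998e+00 -1.000e-03  7.330e-01 -2.680e-01] tcp [488.8  49.6 117. ] yaw 109.8 F [-4.3  0.5  4.3] M [-0.01  0.77  0.19] w 33.4 25.9 clk 12.35
tool dx,dy to hub 0.17 0.14
```

```bash
python3 -m handwheel '[{"travel":[0,0,0.007],"turn":[0,0,1],"gripper":30},{"travel":[0,0,0.007],"turn":[0,0,1],"gripper":30},{"travel":[0,0,0.007],"turn":[0,0,1],"gripper":30},{"travel":[0,0,0.007],"turn":[0,0,1],"gripper":30},{"travel":[0,0,0.007],"turn":[0,0,1],"gripper":30},{"travel":[0,0,0.007],"turn":[0,0,1],"gripper":30},{"travel":[0,0,0.007],"turn":[0,0,1],"gripper":30},{"travel":[0,0,0.007],"turn":[0,0,1],"gripper":30},{"travel":[0,0,0.007],"turn":[0,0,1],"gripper":30},{"travel":[0,0,0.007],"turn":[0,0,1],"gripper":30},{"travel":[0,0,0.007],"turn":[0,0,1],"gripper":30},{"travel":[0,0,0.007],"turn":[0,0,1],"gripper":30}]'; python3 st.py
```

```text
clock: 13.85
tool_pos: [488.0, 49.9, 112.7]
eef_rot: [0.993, 0.12, -0.002, -0.0]
force: [-5.1, 3.3, 5.7]
gripper_width: 34.0
grip_force: 26.4
joint [0.078 0.419 2.001 0.    0.724 1.408] tcp [488.   49.9 112.7] yaw 13.8 F [-5.1  3.3  5.7] M [0.51 1.24 0.19] w 34.0 26.4 clk 13.85
tool dx,dy to hub 0.81 0.3
```

```bash
python3 -m handwheel '[{"travel":[0,0,0.007],"turn":[0,0,1],"gripper":30},{"travel":[0,0,0.007],"turn":[0,0,1],"gripper":30},{"travel":[0,0,0.007],"turn":[0,0,1],"gripper":30},{"travel":[0,0,0.007],"turn":[0,0,1],"gripper":30},{"travel":[0,0,0.007],"turn":[0,0,1],"gripper":30},{"travel":[0,0,0.007],"turn":[0,0,1],"gripper":30},{"travel":[0,0,0.007],"turn":[0,0,1],"gripper":30},{"travel":[0,0,0],"turn":[0,0,0],"gripper":30}]'; python3 st.py
cat > shot.py <<'E'
import sys
from cell import capture,calibration
import cv2,numpy as np,json
n=sys.argv[1]
c=calibration("wrist");im=capture("wrist")
json.dump({k:np.array(v).tolist() for k,v in c.items()},open(n+".json","w"));cv2.imwrite(f"pics/{n}.png",im)
E
python3 shot.py w6
```

```text
clock: 14.85
tool_pos: [488.2, 50.4, 110.2]
eef_rot: [0.933, -0.359, -0.001, 0.0]
force: [-5.9, 5.0, 5.4]
gripper_width: 33.8
grip_force: 26.0
joint [7.800e-02 4.240e-01 2.002e+00 1.000e-03 7.190e-01 2.382e+00] tcp [488.2  50.4 110.2] yaw 317.9 F [-5.9  5.   5.4] M [1.08 1.1  0.03] w 33.8 26.0 clk 14.85
tool dx,dy to hub 0.94 -0.07
```

```bash
cat > cmp.py <<'E'
import cv2,sys
a=cv2.imread("pics/w5.png",0);b=cv2.imread(f"pics/{sys.argv[1]}.png",0)
_,a=cv2.threshold(a,60,255,0);_,b=cv2.threshold(b,60,255,0)
for u,v in((198,203),(371,214)):
    m=cv2.matchTemplate(b[v-60:v+60,u-70:u+70],a[v-20:v+20,u-22:u+22],cv2.TM_CCOEFF_NORMED);_,s,_,l=cv2.minMaxLoc(m)
    print((u,v),"shift",l[0]-48,l[1]-40,"score",round(s,2))
E
python3 cmp.py w6
```

```text
(198, 203) shift -35 40 score 0.41
(371, 214) shift 0 1 score 0.36
```

```bash
python3 -m handwheel '[{"travel":[0,0,0],"turn":[0,0,0],"gripper":56},{"travel":[0,0,0],"turn":[0,0,0],"gripper":56},{"travel":[0,0,-0.2],"turn":[0,0,0],"gripper":56},{"travel":[0,0,-0.4],"turn":[0,0,-1],"gripper":56},{"travel":[0,0,-0.4],"turn":[0,0,-1],"gripper":56},{"travel":[0,0,0],"turn":[0,0,-1],"gripper":56},{"travel":[0,0,0],"turn":[0,0,-1],"gripper":56},{"travel":[0,0,0],"turn":[0,0,-1],"gripper":56},{"travel":[0,0,0],"turn":[0,0,-1],"gripper":56},{"travel":[0,0,0],"turn":[0,0,-1],"gripper":56},{"travel":[0,0,0],"turn":[0,0,-1],"gripper":56},{"travel":[0,0,0],"turn":[0,0,-1],"gripper":56}]';  python3 -m handwheel '[{"travel":[0,0,0],"turn":[0,0,-1],"gripper":56},{"travel":[0,0,0],"turn":[0,0,-1],"gripper":56},{"travel":[0,0,0],"turn":[0,0,-1],"gripper":56},{"travel":[0,0,0],"turn":[0,0,-1],"gripper":56},{"travel":[0,0,0],"turn":[0,0,-1],"gripper":56},{"travel":[0,0,0],"turn":[0,0,-1],"gripper":56},{"travel":[0,0,0],"turn":[0,0,-1],"gripper":56},{"travel":[0,0,0],"turn":[0,0,-1],"gripper":56},{"travel":[0,0,0],"turn":[0,0,-1],"gripper":56},{"travel":[0,0,0],"turn":[0,0,-1],"gripper":56},{"travel":[0,0,0],"turn":[0,0,-1],"gripper":56},{"travel":[0,0,0],"turn":[0,0,-1],"gripper":56}]'; python3 -m handwheel '[{"travel":[0,0,0],"turn":[0,0,-1],"gripper":56},{"travel":[0,0,0],"turn":[0,0,-1],"gripper":56},{"travel":[0,0,0],"turn":[0,0,-1],"gripper":56},{"travel":[0,0,0],"turn":[0,0,-1],"gripper":56},{"travel":[0,0,0],"turn":[0,0,-1],"gripper":56},{"travel":[0,0,0],"turn":[0,0,-1],"gripper":56},{"travel":[0,0,0],"turn":[0,0,-1],"gripper":56},{"travel":[0,0,0],"turn":[0,0,-1],"gripper":56},{"travel":[0,0,0],"turn":[0,0,-1],"gripper":56},{"travel":[0,0,0],"turn":[0,0,-1],"gripper":56},{"travel":[0,0,0],"turn":[0,0,-1],"gripper":56},{"travel":[0,0,0],"turn":[0,0,0],"gripper":56}]'; python3 st.py; python3 shot.py w7
```

```text
clock: 16.4
tool_pos: [490.0, 49.7, 161.0]
eef_rot: [0.966, 0.26, 0.0, 0.0]
force: [-0.8, -0.8, 0.4]
gripper_width: 56.1
grip_force: 0.0
clock: 17.9
tool_pos: [489.9, 49.8, 161.0]
eef_rot: [0.453, 0.892, 0.0, 0.0]
force: [0.0, -0.2, 0.2]
gripper_width: 56.1
grip_force: 0.0
clock: 19.4
tool_pos: [489.9, 49.8, 160.9]
eef_rot: [-0.291, 0.957, -0.0, 0.0]
force: [0.8, -0.1, 0.0]
gripper_width: 56.3
grip_force: 0.0
joint [ 0.077  0.337  1.974 -0.     0.83  -2.083] tcp [489.9  49.8 160.9] yaw 213.8 F [ 0.8 -0.1  0. ] M [0.07 0.01 0.  ] w 56.3 0.0 clk 19.4
tool dx,dy to hub 0.81 0.58
```

```bash
cat > wa.py <<'E'
import sys
from fit2 import *
# edge-based wheel angle: gradient magnitude along ball and arm outlines
n=sys.argv[1];z=float(sys.argv[2]);C=np.array([488.7,50.0,z])
c=json.load(open(n+".json"));im=cv2.GaussianBlur(cv2.imread(f"pics/{n}.png",0),(3,3),0).astype(np.float32)
gx,gy=cv2.Sobel(im,5,1,0),cv2.Sobel(im,5,0,1)
K=np.array(c["intrinsics"]);cam=np.array(c["T"])[:3,3]
def sc(phi):
    S=0;k=0
    for a in phi+np.radians([0,120,240]):
        e=np.array([np.cos(a),np.sin(a),0]);n_=np.array([-e[1],e[0],0])
        b=np.r_[np.linspace(-110,110,30)]*np.pi/180
        ball=C+56*e+9.5*(np.outer(np.cos(b),e)+np.outer(np.sin(b),n_))
        r=np.linspace(27,45,15)
        P=np.vstack([ball,C+np.outer(r,e)+6.5*n_,C+np.outer(r,e)-6.5*n_])
        O=np.vstack([C+56*e+(ball-C-56*e)*1.15,C+np.outer(r,e)+7.8*n_,C+np.outer(r,e)-7.8*n_])
        p=proj(c,P,True);d=proj(c,O,True)-p;d/=np.linalg.norm(d,axis=1,keepdims=True)
        p32=p.astype(np.float32)
        f=lambda g:cv2.remap(g,p32[:,:1].copy(),p32[:,1:].copy(),1).ravel()
        v=f(gx)*d[:,0]+f(gy)*d[:,1]
        S+=np.clip(v,-20,100).mean()
    return S
A=np.arange(0,120,1.);s=np.array([sc(np.radians(a)) for a in A]);o=np.argsort(-s)[:6]
print(n,[(A[i],round(float(s[i]),1)) for i in o],"mean",s.mean().round(1))
E
python3 wa.py w4 102.5; python3 wa.py w5 101.5; python3 wa.py w6 91; python3 wa.py w7 91
```

```text
w4 [(np.float64(43.0), 200.6), (np.float64(42.0), 186.5), (np.float64(44.0), 175.2), (np.float64(41.0), 150.1), (np.float64(45.0), 130.7), (np.float64(40.0), 84.7)] mean 24.7
w5 [(np.float64(22.0), 152.6), (np.float64(21.0), 136.7), (np.float64(23.0), 135.5), (np.float64(24.0), 87.6), (np.float64(20.0), 84.4), (np.float64(25.0), 52.7)] mean 17.8
w6 [(np.float64(14.0), 129.0), (np.float64(15.0), 112.1), (np.float64(16.0), 87.7), (np.float64(13.0), 77.2), (np.float64(12.0), 42.6), (np.float64(17.0), 35.9)] mean 13.7
w7 [(np.float64(14.0), 184.9), (np.float64(15.0), 164.8), (np.float64(13.0), 152.9), (np.float64(16.0), 120.3), (np.float64(12.0), 74.2), (np.float64(17.0), 61.8)] mean 18.4
```

```bash
python3 -m handwheel '[{"travel":[0.018,0.019,0.5],"turn":[0,0,0],"gripper":56},{"travel":[0,0,0.4],"turn":[0,0,0],"gripper":56},{"travel":[0,0,0.1],"turn":[0,0,0],"gripper":56},{"travel":[0,0,0.014],"turn":[0,0,0],"gripper":30},{"travel":[0,0,0],"turn":[0,0,0],"gripper":30},{"travel":[0,0,0],"turn":[0,0,0],"gripper":30},{"travel":[0,0,0],"turn":[0,0,0],"gripper":30}]'; python3 st.py
python3 -m handwheel '[{"travel":[0,0,0.007],"turn":[0,0,1],"gripper":30},{"travel":[0,0,0.007],"turn":[0,0,1],"gripper":30}]' >/dev/null; python3 st.py
```

```text
clock: 20.32
tool_pos: [488.7, 50.4, 110.1]
eef_rot: [-0.291, 0.957, 0.0, 0.001]
force: [-0.6, 2.6, 2.9]
gripper_width: 34.2
grip_force: 25.2
joint [ 0.078  0.424  2.003  0.     0.714 -2.083] tcp [488.7  50.4 110.1] yaw 213.8 F [-0.6  2.6  2.9] M [ 0.42  0.07 -0.  ] w 34.2 25.2 clk 20.32
tool dx,dy to hub 0.16 -0.59
joint [ 0.078  0.425  2.003 -0.     0.712 -1.8  ] tcp [488.7  50.3 109.4] yaw 197.6 F [-0.1  1.8  4. ] M [0.36 0.19 0.23] w 33.9 25.4 clk 20.57
tool dx,dy to hub -0.01 -0.54
```

```bash
s(){ python3 st.py | grep joint | sed 's/.*tcp/tcp/'; }
python3 -m handwheel '[{"travel":[0,0,0.007],"turn":[0,0,1],"gripper":30}]' >/dev/null; s
python3 -m handwheel '[{"travel":[0,0,0.007],"turn":[0,0,1],"gripper":30}]' >/dev/null; s
python3 -m handwheel '[{"travel":[0,0,0.005],"turn":[0,0,1],"gripper":30}]' >/dev/null; s
python3 -m handwheel '[{"travel":[0,0,0.005],"turn":[0,0,1],"gripper":30}]' >/dev/null; s
python3 -m handwheel '[{"travel":[0,0,0.003],"turn":[0,0,1],"gripper":30}]' >/dev/null; s
```

```text
tcp [488.8  50.3 109.1] yaw 189.6 F [0.2 2.4 4.6] M [0.27 0.15 0.26] w 33.9 25.9 clk 20.7
tcp [488.8  50.2 108.9] yaw 181.6 F [-1.6  1.   8.7] M [0.18 0.29 0.42] w 34.2 26.9 clk 20.82
tcp [488.9  50.2 108.9] yaw 173.7 F [-2.7  0.5 10.7] M [0.11 0.39 0.48] w 33.8 27.4 clk 20.95
tcp [488.9  50.1 108.8] yaw 165.6 F [-2.7  1.  12.5] M [-0.03  0.51  0.3 ] w 34.1 28.1 clk 21.07
tcp [488.9  50.1 108.8] yaw 157.6 F [-3.4 -0.1 13.6] M [-0.09  0.61  0.42] w 34.3 28.4 clk 21.2
```

```bash
s(){ python3 st.py | grep joint | sed 's/.*tcp/tcp/'; }
python3 -m handwheel '[{"travel":[0,0,-0.005],"turn":[0,0,1],"gripper":30}]' >/dev/null; s
python3 -m handwheel '[{"travel":[0,0,-0.005],"turn":[0,0,1],"gripper":30}]' >/dev/null; s
python3 -m handwheel '[{"travel":[0,0,0],"turn":[0,0,1],"gripper":30}]' >/dev/null; s
python3 -m handwheel '[{"travel":[0,0,0],"turn":[0,0,1],"gripper":30}]' >/dev/null; s
python3 -m handwheel '[{"travel":[0,0,0],"turn":[0,0,1],"gripper":30}]' >/dev/null; s
python3 -m handwheel '[{"travel":[0,0,0],"turn":[0,0,1],"gripper":30}]' >/dev/null; s
python3 shot.py w8; s; python3 wa.py w8 90
```

```text
tcp [488.8  50.  108.9] yaw 149.7 F [-2.  -0.8  8.9] M [-0.03  0.44  0.44] w 34.2 26.9 clk 21.32
tcp [488.8  50.  109. ] yaw 141.7 F [-0.6 -0.2  6.8] M [-0.13  0.29  0.33] w 34.0 26.2 clk 21.45
tcp [488.8  50.  108.9] yaw 133.7 F [-2.6 -0.9  9.2] M [-0.27  0.39  0.44] w 34.0 27.0 clk 21.57
tcp [488.7  49.9 109. ] yaw 125.7 F [-3.  -2.1  8.1] M [-0.27  0.4   0.41] w 33.9 27.0 clk 21.7
tcp [488.7  49.9 109. ] yaw 117.7 F [-0.7 -1.3  8.7] M [-0.27  0.43  0.37] w 34.1 27.0 clk 21.82
tcp [488.6  49.9 108.9] yaw 109.7 F [-2.1 -1.2  8.7] M [-0.35  0.44  0.48] w 33.9 27.0 clk 21.95
tcp [488.6  49.9 109. ] yaw 109.3 F [-2.7 -1.8  9. ] M [-0.34  0.5   0.3 ] w 33.7 27.0 clk 22.0
w8 [(np.float64(33.0), 125.0), (np.float64(32.0), 112.6), (np.float64(31.0), 96.5), (np.float64(34.0), 87.6), (np.float64(30.0), 57.2), (np.float64(29.0), 35.5)] mean 12.8
```

```bash
s(){ python3 st.py | grep joint | sed 's/.*tcp/tcp/'; }
python3 -m handwheel '[{"travel":[0,0,0],"turn":[0,0,1],"gripper":30},{"travel":[0,0,0],"turn":[0,0,1],"gripper":30},{"travel":[0,0,0],"turn":[0,0,1],"gripper":30},{"travel":[0,0,0],"turn":[0,0,1],"gripper":30},{"travel":[0,0,0],"turn":[0,0,1],"gripper":30},{"travel":[0,0,0],"turn":[0,0,1],"gripper":30},{"travel":[0,0,0],"turn":[0,0,1],"gripper":30},{"travel":[0,0,0],"turn":[0,0,1],"gripper":30}]' >/dev/null; s
python3 shot.py w9; python3 wa.py w9 90
python3 -m handwheel '[{"travel":[0,0,0],"turn":[0,0,0],"gripper":56},{"travel":[0,0,0],"turn":[0,0,0],"gripper":56},{"travel":[0,0,0],"turn":[0,0,0],"gripper":56},{"travel":[0,0,-0.3],"turn":[0,0,0],"gripper":56},{"travel":[0,0,-0.9],"turn":[0,0,0],"gripper":56},{"travel":[0,0,-0.9],"turn":[0,0,0],"gripper":56},{"travel":[0,0,-0.9],"turn":[0,0,0],"gripper":56},{"travel":[0,0,0],"turn":[0,0,0],"gripper":56},{"travel":[0,0,0],"turn":[0,0,0],"gripper":56}]' ; python3 shot.py w10; python3 wa.py w10 89.5
python3 - <<'E'
import cv2
cv2.imwrite("pics/w10.png".replace("10","10v"),cv2.imread("pics/w10.png"))
E
```

```text
tcp [488.2  49.9 108.9] yaw 45.6 F [-3.3  0.  10.2] M [-0.12  0.77  0.36] w 34.0 27.4 clk 23.0
w9 [(np.float64(88.0), 91.4), (np.float64(87.0), 80.3), (np.float64(89.0), 72.8), (np.float64(86.0), 59.3), (np.float64(90.0), 56.4), (np.float64(100.0), 55.9)] mean 16.8
clock: 24.18
tool_pos: [487.8, 50.1, 258.1]
eef_rot: [0.921, 0.389, 0.0, 0.0]
force: [-0.4, 1.1, -0.9]
gripper_width: 56.1
grip_force: 0.0
w10 [(np.float64(87.0), 189.6), (np.float64(88.0), 183.4), (np.float64(86.0), 157.0), (np.float64(89.0), 149.1), (np.float64(85.0), 117.1), (np.float64(90.0), 114.1)] mean 26.0
```

View pics/w10.png

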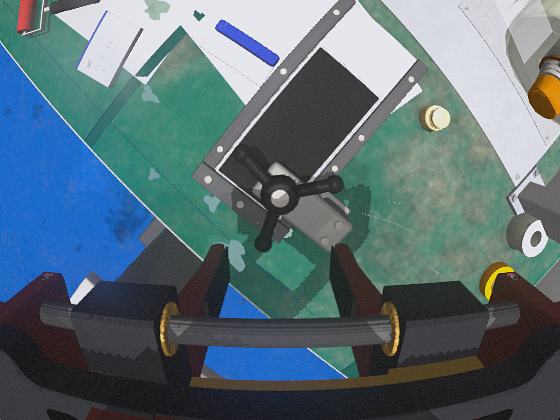

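```bash
python3 - <<'E'
from fit2 import *
c=json.load(open("w10.json"))
for X in((572.6,78.8,.112),(571.2,80.3,.122)):
    for u,v in((322,48),(378,100)):print((R(X[2]).T@(onz(c,u,v,22,True)-[X[0],X[1],0])).round(1))
from cell import workorder
print(workorder.sign_off())
E
```

```text
[70.2 43.9 22. ]
[ 67.4 -47.5  22. ]
[71.8 41.6 22. ]
[ 68.1 -49.8  22. ]
the job is handed in; nothing more can be done
None
```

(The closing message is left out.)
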